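Punch out a scrapped hard drive with the spring striker

ROBOT

A 6-joint arm with a two-finger parallel gripper is mounted at the origin on the work surface. World frame = base frame: x ahead of the robot, y to its left, z up, the work surface at z = 0. Lengths are in m, angles in rad, forces in N, time in s.
With the tool pointing down it reaches from about 0.35 to 0.975 m from the base axis. Payload 4.9 kg.
Tool frame: the origin (TCP) lies on the centre line of the jaws, within the pads' length; the fingertips stand 8 mm ahead of it and the grasp point (between the pads) lies 11 mm behind it; z points along the fingers, y is the line along which they close (so a half turn about z gives the same grasp; the last joint's range is limited). The gripper opens to 85 mm and grips with 20 to 120 N. Pads are 22 mm wide; open, the fingers measure 114 mm over their backs; the gripper's body (76 mm by 85 mm) begins 54 mm behind the grasp point. The pads swing forward as they close: fully open they stand 13 mm farther back than shut.
Start: joints at [0.988, 0.053, 1.613, -0, 1.476, -0.119], TCP at [0.28, 0.559, 0.239] pointing down, gripper open.
Joint ranges: [-3.01, 3.01], [-1.01, 2.22], [0.06, 2.58], [-1.02, 4.17], [0.09, 2.62], [-3.14, 3.14]. Speed limits (rad/s): [2.57, 2.57, 3.14, 3.14, 3.14, 3.14].

INTERFACE

Orientations are given as a rotation vector (axis times angle).
In Python, from station import ctrl gives the robot as it stands.
- The arm moves only by the shell command python3 -m jog FILE [FORCE], which reads ROWS from the file FILE. ROWS is a JSON object whose key "steps" holds a list of rows, 1 to 20 of them, each of 7 numbers: the finger opening in m, then dx, dy, dz in parts of the range, where 1.0 means 0.8 m, then a rotation vector rx, ry, rz in shares of 2 rad (1.0 is 2 rad); each row is the pose to reach, as a shift and turn from the pose commanded when the command began, along the tool's axes at that moment; what a row does not reach only later rows make up. A row lasts 1/12 s, in which the tool goes at most 0.0417 m and 0.125 rad, less where a joint would pass 70% of its speed; a pose out of reach is approached as far as the arm can. The fingers move at their own pace and stop on an object; FORCE is the grip in N (left out, the last holds). Time passes only in rows, so rows that do not move let the fingers close. It prints the time, the measured TCP pose, the force, the opening and the grip force at its end. No shift or turn number may pass 1 either way. Input that does not fit is refused with a message, and nothing moves.
- ctrl.get_obs(): the state, without advancing time (a new reading comes with each control period).
- ctrl.get_image(name): name is "scene" or "top"; returns the picture (480x640x3 uint8, red, green, blue); there is no depth.
- ctrl.camera_params(name): a dict with "fx", "fy", "cx", "cy" (pixels), "k1" (the pictures are not rectified: a ray, as slopes to the right and down, at radius r is drawn at 1 + k1 r^2 times it, then the intrinsics apply), "T" (4x4, takes a point from camera to world coordinates). Camera axes: x right, y down, z forward; pixel columns grow to the right and rows downward; lengths in m; the calibration is good to about 2 mm. A picture is of the moment at which its call begins. camera_params takes no time and is no camera call.
- ctrl.finish_job(): hands the job in; it is judged then, once.
Trained networks look in the newest picture that a camera, given by its name, has taken for a name from the list of things; names that differ only in an ending like _2 or _b are one class to them, and where a whole thing is asked for, a point or a joint stands for the part that bears it (a point fixed in the world has none). Each returns a list of dicts, best first, with "p" (0 to 1); they miss things now and then, are a little off and sometimes report something else, mostly with a low value. They report only what shows in the picture. A call takes as long as a camera call.
- ctrl.find_in(camera, thing): "extent" ([left, top, right, bottom] in pixels, round what is visible of it).
- ctrl.cut_out(camera, thing): "mask" (480x640 bool, what is visible of it) and "extent" ([left, top, right, bottom] in pixels, round what is visible of it).
- ctrl.tip_of(camera, thing): "xy" ([column, row] in pixels: a listed point, or the origin of a listed thing).
The state is a dict: "t": time; "q": joint angles; "dq": joint speeds; "effort": joint torques, N m; "tool_pos": TCP position; "tool_rot": TCP orientation; "contact_force": force on the tool from outside, world axes, zero at the start; "wrist_torque": the same for the moment, N m; "opening": finger opening in m; "grip_force": force on a finger pad.
Only numpy, scipy, OpenCV 4.12 (cv2) and the standard library are available. Lean on these libraries where they do the work, as an engineer would, in place of code of your own. Each camera call takes 0.05 s, during which the arm holds its last target. There are 200 camera calls.

TASK

A scrapped hard drive stands clamped in the bench punch. Draw the sprung striker back by its upright post until the sear catches, feeling for the catch and never forcing the striker hard into the rubber buffer just behind it, then let go so that it stays cocked. With nothing touching the striker, press the trip lever's paddle so that it fires and knocks the drive's spindle hub in; leave the other things on the bench where they are and end clear of the punch.

Things in the scene. Friction and masses are not known exactly. Their poses are not given: they have to be found in the camera images.
- punch: Bench punch fixed to the bench: grey base plate 130 x 375 x 12 mm. Origin on the bench under the lock-work, z up, y along the striker's bolt towards the drive; bolt axis at x 0, z 55 mm. The scrapped drive, 147 x 25 x 102 mm aluminium, stands upright at y 142 to 167, top at z 114. Rear guide block: y -179 to -161, top at z 72.
- striker: Sprung steel striker: 14 mm bolt along punch y with an upright post. Origin on the bolt axis under the post: punch x 0, z 55, y about -85 mm at rest. Slides along punch y only; drawn towards punch -y, away from the drive. The spring resists with about 6 N at rest plus 0.2 N per mm drawn. Clear of the fingers, it flies forward to the hub unless the sear holds it.
- post_top (a point): Top of the striker's upright round post, 16 mm in diameter, 75 mm above the striker's origin (z 130 mm over the bench). Pinch it or push it towards punch -y with the fingers from above; the fingertips clear the cover and lever at z 90 mm or more, except the two lugs.
- cover (a point): Middle of the top of the grey cover that hides the lock-work (punch x 0, y 11, z 75 mm): x -26 to 26, y -48 to 70 mm. Inside, the sear drops in at 28 to 52 mm of draw, set differently each time and not visible. 2.5 mm further a rubber buffer begins and adds 3 N per mm: that steep rise tells the catch is passed. Over 15 N on the buffer is too hard. Caught, the post pushes no more once eased 3 mm.
- paddle (a point): Centre of the flat top of the trip lever's square steel paddle, 28 x 28 mm, lever at rest: punch x 0, y 82, z 86 mm. The lever, a 12 mm bar over the cover, pivots at y 40 between two lugs 92 mm high. Pressed straight down, it trips the cocked sear with about 8 to 15 N after 3 to 6 mm; it meets its stop at about 8 mm and springs back.
- hub (a joint): Spindle hub of the drive: a steel boss of 26 mm diameter standing 8 mm proud of the drive's face, in line with the bolt, whose tip rests on it at the start. Value in m: 0 as found, grows as it is knocked into the drive, at most about 0.007. It is a tight fit (about 30 N).
- spare_drive: Bystander: loose hard drive lying flat, 102 x 147 x 26 mm, origin under its centre. Leave it.
- driver: Bystander: screwdriver with a black handle lying on the bench. Leave it.
- screw_tray: Bystander: white open tray 120 x 160 x 45 mm, origin under its centre. Leave it.
- psu: Bystander: metal power supply box 150 x 140 x 86 mm with a round fan grille on top, origin under its centre. Leave it.

How it is judged:
On the way, in this order (a step that is already met when the one before it is completed fails the run):
1. the striker stays cocked on its sear with the robot's hand off it (y of striker in the frame of punch below -0.107 m and linear speed of striker below 0.02 m/s and contact force between each of the arm, the fingers and striker below 0.1 N), for 0.4 s.
2. the striker has fired and knocked the hub in by at least 3.5 mm (value of joint hub above 0.0035 m), for 0.1 s.
At the end, for the whole second after the job is handed in: The hub has been knocked in by at least 3.5 mm, the striker is at rest fully forward against it (not cocked), and nothing touches the punch (value of joint hub above 0.0035 m and y of striker in the frame of punch above -0.088 m and linear speed of striker below 0.02 m/s).
It fails at once if the striker is forced into the rubber buffer with more than 15 N (contact force between striker and buffer_c0 above 15 N).
It fails at once if the hand touches the striker while it flies forward (y of striker in the frame of punch above -0.105 m and linear speed of striker above 0.8 m/s and contact force between any of the fingers, the arm and striker above 0.5 N).
It fails at once if a bystander is moved by more than 20 mm (distance of any of spare_drive, driver, screw_tray, psu from where it was at the start of the episode above 0.02 m).
It also fails if it takes over 72 s, if anything falls off the work surface, if the arm or the gripper's body presses on something with over 40 N, if the wrist force passes 120 N, or if a joint passes its speed limit or range.

## Working session

There is one attempt and no reset: what is moved stays moved. The work goes in short steps, Python scripts to look and compute and a shell command to move; the robot and the scene stay as the last step left them, time stands still between calls to the robot, and variables do not carry over. Pictures are saved under pics/ and viewed, at most 10 in all, crops included, and the job is handed in when it is done.

```bash
mkdir -p pics
cat > h.py <<'E'
import numpy as np, cv2
from station import ctrl
from scipy.spatial.transform import Rotation as R
def ray(cam,uv):
    p=ctrl.camera_params(cam); d=np.array([(uv[0]-p['cx'])/p['fx'],(uv[1]-p['cy'])/p['fy']])
    s=d.copy()
    for _ in range(20): s=d/(1+p['k1']*(s@s))
    T=np.array(p['T']); v=T[:3,:3]@np.array([s[0],s[1],1.]); return T[:3,3],v/np.linalg.norm(v)
def atz(cam,uv,z):
    o,v=ray(cam,uv); return o+v*(z-o[2])/v[2]
def tri(a,b):
    (o1,v1),(o2,v2)=ray('scene',a),ray('top',b)
    A=np.stack([v1,-v2],1); s=np.linalg.lstsq(A,o2-o1,rcond=None)[0]
    p,q=o1+v1*s[0],o2+v2*s[1]; return (p+q)/2,np.linalg.norm(p-q)
E
python3 - <<'E'
from h import *
for c in('scene','top'):
    cv2.imwrite(f'pics/{c}0.png',ctrl.get_image(c)[:,:,::-1])
pts={}
for n in('post_top','paddle','cover','punch','striker','hub'):
    for c in('scene','top'):
        r=ctrl.tip_of(c,n)
        pts[n,c]=r[0]['xy'] if r else None
        print(n,c,[(np.round(k['xy'],1).tolist(),round(k['p'],2)) for k in r[:2]])
    if pts[n,'scene'] is not None and pts[n,'top'] is not None: print(tri(pts[n,'scene'],pts[n,'top']))
o=ctrl.get_obs();print(o['tool_pos'],R.from_rotvec(o['tool_rot']).as_matrix().round(3),o['t'])
E
```

```text
post_top scene [([311.1, 260.5], 0.86)]
post_top top [([334.7, 208.7], 0.6)]
(array([0.5771551 , 0.01109205, 0.11870181]), np.float64(0.006490335827147837))
paddle scene [([370.1, 276.2], 0.67)]
paddle top [([276.2, 197.6], 0.92)]
(array([0.61518141, 0.166021  , 0.09224883]), np.float64(0.002273839306268412))
cover scene [([343.9, 274.0], 0.83)]
cover top [([302.4, 205.0], 0.76)]
(array([0.59823758, 0.09788052, 0.076909  ]), np.float64(0.0003555287354375254))
punch scene [([336.6, 283.6], 0.83), ([342.4, 271.5], 0.55)]
punch top [([305.6, 213.6], 0.83)]
(array([0.59123973, 0.0872835 , 0.00623063]), np.float64(0.012606989676867165))
striker scene [([310.4, 271.0], 0.9)]
striker top [([337.7, 210.8], 0.64)]
(array([0.58299591, 0.00594981, 0.07062249]), np.float64(0.0008036028850559248))Traceback (most recent call last):
  File "<stdin>", line 7, in <module>
ValueError: it knows: cover, driver, paddle, post_top, psu, punch, screw_tray, spare_drive, striker
```

View pics/scene0.png

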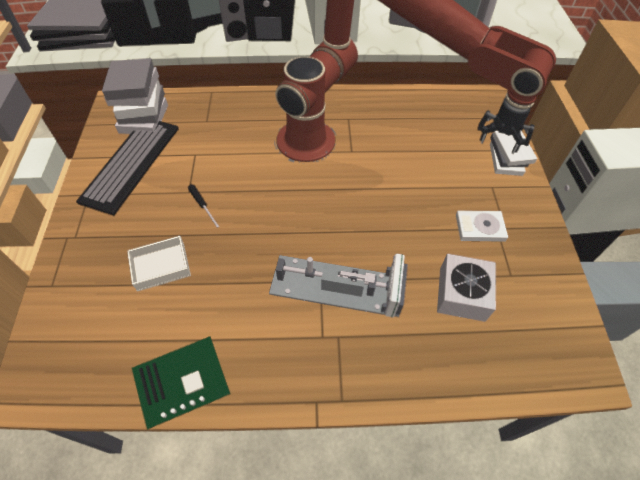

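View pics/top0.png

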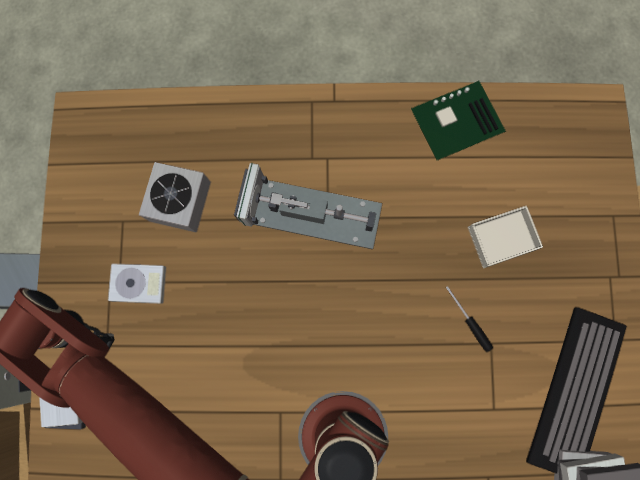

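Run:
```python
from h import *
o=ctrl.get_obs();print(o['tool_pos'],R.from_rotvec(o['tool_rot']).as_matrix().round(3),o['t'])
for n,uv,z in(('post',(334.7,208.7),.13),('pad',(276.2,197.6),.086),('cov',(302.4,205),.075)): print(n,atz('top',uv,z))
for n,uv,z in(('post',(311.1,260.5),.13),('pad',(370.1,276.2),.086),('cov',(343.9,274),.075)): print(n,atz('scene',uv,z))
```

```text
[0.27959234 0.55896134 0.23932595] [[-0.894  0.447  0.   ]
 [ 0.447  0.894  0.   ]
 [-0.     0.    -1.   ]] 0.6
post [0.57449735 0.0143926  0.13      ]
pad [0.61673543 0.16558973 0.086     ]
cov [0.59872123 0.09817382 0.075     ]
post [0.5836296  0.00775939 0.13      ]
pad [0.61186712 0.16814711 0.086     ]
cov [0.59721421 0.09787445 0.075     ]
```

The scene view shows the punch with its post at about (310,262), the paddle at (371,277) and the drive at (397,285). In the top view the post is at about (338,211), the paddle at (276,198) and the drive at (250,195). I'll zoom in to pin down the pixels.

Run:
```python
from h import *
a=cv2.imread('pics/scene0.png')[240:325,260:420]; b=cv2.imread('pics/top0.png')[155:255,228:388]
f=lambda i:cv2.resize(i,None,fx=5,fy=5,interpolation=cv2.INTER_CUBIC)[:, :800]
a=cv2.resize(a,(560,298),interpolation=cv2.INTER_CUBIC);b=cv2.resize(b,(480,300),interpolation=cv2.INTER_CUBIC)
c=np.zeros((598,560,3),np.uint8);c[:298]=a;c[298:,:480]=b
cv2.imwrite('pics/z.png',c)
```

```text
(no output)
```

View pics/z.png

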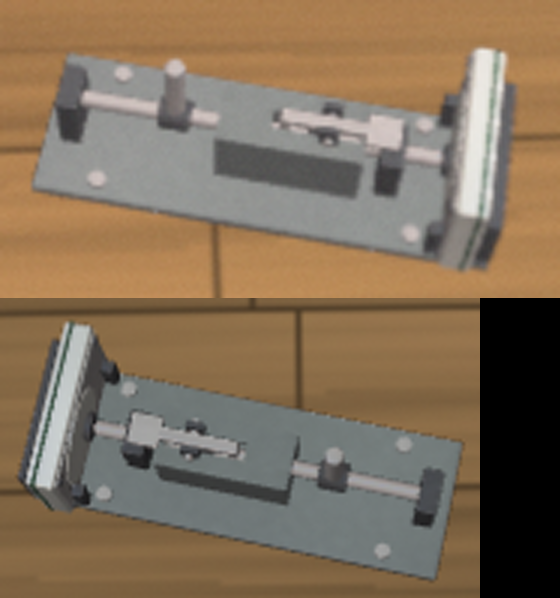

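The crops put the post top at about (310.0,258.9) in the scene view and (339,207.3) in the top view. The paddle is at (370.6,278) and (276.3,198.3), and the lever sits over the cover with the lugs near its middle.

Run:
```python
from h import *
P,e=tri((310,258.9),(339,207.3));print('post',P,e, atz('top',(339,207.3),.13),atz('scene',(310,258.9),.13))
Q,e=tri((370.6,277.5),(276.3,198));print('pad',Q,e)
d=(Q-P)[:2];print(np.linalg.norm(d),np.degrees(np.arctan2(d[1],d[0])))
# plate edges, z=.012
tp=lambda x,y:atz('top',(228+x/3,155+(y-298)/3),.012)
sc=lambda x,y:atz('scene',(260+x/3.5,240+y/3.5),.012)
A,B,C,D=tp(462,441),tp(436,579),tp(122,374),tp(85,505)
E,F,G,H=sc(68,55),sc(33,188),sc(440,268),sc(425,115)
print(A,E,B,F)
for n,v in(('t1',C-A),('t2',D-B),('s1',G-F),('s2',H-E),('wt',A-B),('ws',E-F)): print(n,np.linalg.norm(v),np.degrees(np.arctan2(v[1],v[0])))
```

```text
post [0.57813999 0.00427956 0.12921184] 0.0012947808992147271 [0.57793553 0.00364306 0.13      ] [0.57861691 0.00492277 0.13      ]
pad [0.61586085 0.16724392 0.08587879] 0.003800452938686787
0.16727296025697283 76.9674331247802
[ 0.61807515 -0.11561135  0.012     ] [ 0.49659031 -0.08578002  0.012     ] [ 0.49118082 -0.08870581  0.012     ] [ 0.62153157 -0.11215269  0.012     ]
t1 0.3182504369903531 77.69562578011906
t2 0.3245586632334529 77.21424145263505
s1 0.3331701607310439 76.31988261077196
s2 0.3071107954516752 77.57239321608965
wt 0.12971538134562435 -11.971187678833756
ws 0.1276943034498591 168.0809370434509
```

Units first: shifts go in shares of 0.8 m and turns go in shares of 2 rad. So -0.507 m is -0.6338, 0.04 m is 0.05, 1.328 rad is 0.664.

```bash
echo '{"steps": [[0,-0.6338,-0.4163,0.05,0,0,0.664],[0,-0.6338,-0.4163,0.05,0,0,0.664],[0,-0.6338,-0.4163,0.05,0,0,0.664],[0,-0.6338,-0.4163,0.05,0,0,0.664],[0,-0.6338,-0.4163,0.05,0,0,0.664],[0,-0.6338,-0.4163,0.05,0,0,0.664],[0,-0.6338,-0.4163,0.05,0,0,0.664],[0,-0.6338,-0.4163,0.05,0,0,0.664],[0,-0.6338,-0.4163,0.05,0,0,0.664],[0,-0.6338,-0.4163,0.05,0,0,0.664],[0,-0.6338,-0.4163,0.05,0,0,0.664],[0,-0.6338,-0.4163,0.05,0,0,0.664],[0,-0.6338,-0.4163,0.05,0,0,0.664],[0,-0.6338,-0.4163,0.05,0,0,0.664],[0,-0.6338,-0.4163,0.05,0,0,0.664],[0,-0.6338,-0.4163,0.05,0,0,0.664],[0,-0.6338,-0.4163,0.05,0,0,0.664],[0,-0.6338,-0.4163,0.05,0,0,0.664]]}' > path.dat && python3 -m jog path.dat 40
cat >> h.py <<'E'
Y=np.array([np.cos(np.radians(77.3)),np.sin(np.radians(77.3)),0]);X=np.array([Y[1],-Y[0],0])
P0=np.array([.5781,.0043,0])+.085*Y   # punch origin
def st():
    o=ctrl.get_obs();M=R.from_rotvec(o['tool_rot']).as_matrix();d=o['tool_pos']-P0;f=o['contact_force']
    print('t',o['t'],'punch xyz mm',np.round([d@X*1e3,d@Y*1e3,d[2]*1e3],1),'F',np.round([f@X,f@Y,f[2]],2),'toolx.Y',M[:,0]@Y,'tooly.Y',M[:,1]@Y,'z',M[2,2],'q',np.round(o['q'],2))
E
python3 -c "from h import *;st()"
```

```text
t: 2.1
tool_pos: [0.5838, 0.0348, 0.1993]
tool_rot: [-2.452, -1.963, 0.0]
contact_force: [-0.8, 0.8, 0.1]
opening: -0.0
grip_force: 0.0
t 2.1 punch xyz mm [ -1.1 -54.  199.3] F [-0.9   0.57  0.06] toolx.Y 0.9999997186844654 tooly.Y 0.000648906490625934 z -0.9999998088482367 q [-0.07 -0.01  1.75  0.    1.41  0.15]
```

In the tool's units: 0.093 m is 0.1163, 0.08 m is 0.1.

```bash
echo '{"steps": [[0,0,0.0013,0.0375,0,0,0],[0,0,0.0013,0.075,0,0,0],[0,0,0.0013,0.1,0,0,0],[0,0,0.0013,0.1163,0,0,0],[0,0,0.0013,0.1163,0,0,0],[0,0,0.0013,0.1163,0,0,0]]}' > path.dat && python3 -m jog path.dat
python3 - <<'E'
from h import *
st()
a=ctrl.get_image('scene')[:,:,::-1][200:325,250:420];b=ctrl.get_image('top')[:,:,::-1][155:280,228:398]
cv2.imwrite('pics/z2.png',cv2.resize(np.vstack([a,b]),None,fx=2.4,fy=2.4,interpolation=cv2.INTER_CUBIC))
E
```

```text
t: 2.6
tool_pos: [0.5847, 0.0351, 0.1064]
tool_rot: [-2.451, -1.964, 0.001]
contact_force: [0.6, -0.3, 0.5]
opening: 0.0001
grip_force: 0.0
t 2.6 punch xyz mm [ -0.3 -53.5 106.4] F [ 0.65 -0.13  0.53] toolx.Y 0.9999978936630965 tooly.Y 0.00205246716153395 z -0.9999998534124178 q [-0.07  0.08  1.82  0.    1.25  0.15]
```

View pics/z2.png

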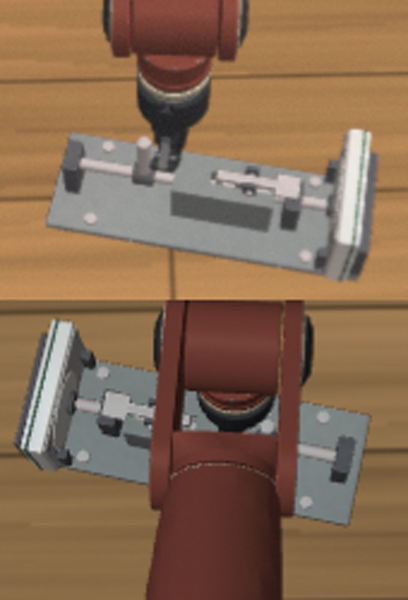

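Scene crop: the shut fingers hang just in front of the post at about (165,150), clear of the cover and in line with the bolt. In the top crop the arm hides the post. Now I'll push.

In the tool's units: -0.018 m is -0.0225, -0.015 m is -0.0188.

```bash
echo '{"steps": [[0,-0.0063,0,0,0,0,0],[0,-0.0113,0,0,0,0,0],[0,-0.015,0,0,0,0,0],[0,-0.0188,0,0,0,0,0],[0,-0.0225,0,0,0,0,0],[0,-0.0225,0,0,0,0,0],[0,-0.0225,0,0,0,0,0]]}' > path.dat && python3 -m jog path.dat; python3 -c "from h import *;st()"
```

```text
t: 3.28
tool_pos: [0.5821, 0.0176, 0.1076]
tool_rot: [-2.453, -1.962, -0.007]
contact_force: [1.1, 6.4, 2.1]
opening: -0.0001
grip_force: 3.2
t 3.2833 punch xyz mm [  1.  -71.2 107.6] F [-0.28  6.47  2.06] toolx.Y 0.9999924563983559 tooly.Y -7.310954379745214e-05 z -0.9999899689239533 q [-0.1   0.07  1.83  0.    1.25  0.12]
```

In the tool's units: -0.02 m is -0.025, -0.018 m is -0.0225.

```bash
echo '{"steps": [[0,-0.0038,0,0,0,0,0],[0,-0.0075,0,0,0,0,0],[0,-0.0113,0,0,0,0,0],[0,-0.015,0,0,0,0,0],[0,-0.0188,0,0,0,0,0],[0,-0.0225,0,0,0,0,0],[0,-0.025,0,0,0,0,0],[0,-0.025,0,0,0,0,0],[0,-0.025,0,0,0,0,0]]}' > path.dat && python3 -m jog path.dat; python3 -c "from h import *;st()"
```

```text
t: 4.03
tool_pos: [0.5781, -0.0006, 0.1077]
tool_rot: [-2.452, -1.961, -0.011]
contact_force: [3.3, 10.4, 2.1]
opening: 0.0001
grip_force: 5.3
t 4.0333 punch xyz mm [  1.1 -89.7 107.7] F [ 0.91 10.86  2.06] toolx.Y 0.9999782015245038 tooly.Y 0.00018375715402540397 z -0.9999745671045248 q [-0.13  0.06  1.84  0.01  1.24  0.09]
```

```bash
cat > chk.py <<'E'
from h import *
import sys
o=ctrl.get_obs();y=(o['tool_pos']-P0)@Y*1e3;f=o['contact_force']@Y;x=f-(6+.2*(-66-y))
print('CHK y',round(y,1),'F',round(f,2),'excess',round(x,2));sys.exit(abs(x)>2.5)
E
j(){ :; }
echo '{"steps": [[0,-0.0013,0,0,0,0,0],[0,-0.0025,0,0,0,0,0],[0,-0.0025,0,0,0,0,0]]}' > path.dat && python3 -m jog path.dat >/dev/null && python3 chk.py && \
echo '{"steps": [[0,-0.0013,0,0,0,0,0],[0,-0.0025,0,0,0,0,0],[0,-0.0025,0,0,0,0,0]]}' > path.dat && python3 -m jog path.dat >/dev/null && python3 chk.py && \
echo '{"steps": [[0,-0.0013,0,0,0,0,0],[0,-0.0025,0,0,0,0,0],[0,-0.0025,0,0,0,0,0]]}' > path.dat && python3 -m jog path.dat >/dev/null && python3 chk.py && \
echo '{"steps": [[0,-0.0013,0,0,0,0,0],[0,-0.0025,0,0,0,0,0],[0,-0.0025,0,0,0,0,0]]}' > path.dat && python3 -m jog path.dat >/dev/null && python3 chk.py
```

```text
CHK y -91.2 F 12.02 excess 0.98False
```

In the tool's units: -0.002 m is -0.0025, -0.001 m is -0.0013.

```bash
sed -i 's/sys.exit(abs(x)>2.5)/sys.exit(int(abs(x)>2.5))/' chk.py
echo '{"steps": [[0,-0.0013,0,0,0,0,0],[0,-0.0025,0,0,0,0,0],[0,-0.0025,0,0,0,0,0]]}' > path.dat && python3 -m jog path.dat >/dev/null && python3 chk.py && \
echo '{"steps": [[0,-0.0013,0,0,0,0,0],[0,-0.0025,0,0,0,0,0],[0,-0.0025,0,0,0,0,0]]}' > path.dat && python3 -m jog path.dat >/dev/null && python3 chk.py && \
echo '{"steps": [[0,-0.0013,0,0,0,0,0],[0,-0.0025,0,0,0,0,0],[0,-0.0025,0,0,0,0,0]]}' > path.dat && python3 -m jog path.dat >/dev/null && python3 chk.py && \
echo '{"steps": [[0,-0.0013,0,0,0,0,0],[0,-0.0025,0,0,0,0,0],[0,-0.0025,0,0,0,0,0]]}' > path.dat && python3 -m jog path.dat >/dev/null && python3 chk.py
```

```text
CHK y -93.0 F 13.68 excess 2.29
CHK y -95.2 F 13.03 excess 1.18
CHK y -97.2 F 13.25 excess 1.02
CHK y -99.1 F 12.17 excess -0.44
```

In the tool's units: -0.002 m is -0.0025, -0.001 m is -0.0013.

```bash
echo '{"steps": [[0,-0.0013,0,0,0,0,0],[0,-0.0025,0,0,0,0,0],[0,-0.0025,0,0,0,0,0]]}' > path.dat && python3 -m jog path.dat >/dev/null && python3 chk.py && \
echo '{"steps": [[0,-0.0013,0,0,0,0,0],[0,-0.0025,0,0,0,0,0],[0,-0.0025,0,0,0,0,0]]}' > path.dat && python3 -m jog path.dat >/dev/null && python3 chk.py && \
echo '{"steps": [[0,-0.0013,0,0,0,0,0],[0,-0.0025,0,0,0,0,0],[0,-0.0025,0,0,0,0,0]]}' > path.dat && python3 -m jog path.dat >/dev/null && python3 chk.py && \
echo '{"steps": [[0,-0.0013,0,0,0,0,0],[0,-0.0025,0,0,0,0,0],[0,-0.0025,0,0,0,0,0]]}' > path.dat && python3 -m jog path.dat >/dev/null && python3 chk.py && \
echo '{"steps": [[0,-0.0013,0,0,0,0,0],[0,-0.0025,0,0,0,0,0],[0,-0.0025,0,0,0,0,0]]}' > path.dat && python3 -m jog path.dat >/dev/null && python3 chk.py && \
echo '{"steps": [[0,-0.0013,0,0,0,0,0],[0,-0.0025,0,0,0,0,0],[0,-0.0025,0,0,0,0,0]]}' > path.dat && python3 -m jog path.dat >/dev/null && python3 chk.py
```

```text
CHK y -100.9 F 13.64 excess 0.65
CHK y -102.9 F 13.44 excess 0.07
CHK y -104.8 F 14.33 excess 0.57
CHK y -106.7 F 14.74 excess 0.6
CHK y -108.6 F 14.2 excess -0.32
CHK y -110.5 F 14.13 excess -0.77
```

In the tool's units: -0.002 m is -0.0025, -0.001 m is -0.0013.

```bash
echo '{"steps": [[0,-0.0013,0,0,0,0,0],[0,-0.0025,0,0,0,0,0],[0,-0.0025,0,0,0,0,0]]}' > path.dat && python3 -m jog path.dat >/dev/null && python3 chk.py && \
echo '{"steps": [[0,-0.0013,0,0,0,0,0],[0,-0.0025,0,0,0,0,0],[0,-0.0025,0,0,0,0,0]]}' > path.dat && python3 -m jog path.dat >/dev/null && python3 chk.py && \
echo '{"steps": [[0,-0.0013,0,0,0,0,0],[0,-0.0025,0,0,0,0,0],[0,-0.0025,0,0,0,0,0]]}' > path.dat && python3 -m jog path.dat >/dev/null && python3 chk.py && \
echo '{"steps": [[0,-0.0013,0,0,0,0,0],[0,-0.0025,0,0,0,0,0],[0,-0.0025,0,0,0,0,0]]}' > path.dat && python3 -m jog path.dat >/dev/null && python3 chk.py && \
echo '{"steps": [[0,-0.0013,0,0,0,0,0],[0,-0.0025,0,0,0,0,0],[0,-0.0025,0,0,0,0,0]]}' > path.dat && python3 -m jog path.dat >/dev/null && python3 chk.py
```

```text
CHK y -112.2 F 16.61 excess 1.36
CHK y -113.3 F 18.66 excess 3.2
```

The rise is clear: y moved only 1.1 mm on a 2 mm command, and force jumped. I'm easing off gradually.

In the tool's units: 0.002 m is 0.0025, 0.001 m is 0.0013.

```bash
echo '{"steps": [[0,0.0013,0,0,0,0,0],[0,0.0025,0,0,0,0,0],[0,0.0025,0,0,0,0,0]]}' > path.dat && python3 -m jog path.dat >/dev/null ; python3 chk.py ; 
echo '{"steps": [[0,0.0013,0,0,0,0,0],[0,0.0025,0,0,0,0,0],[0,0.0025,0,0,0,0,0]]}' > path.dat && python3 -m jog path.dat >/dev/null ; python3 chk.py ;
echo '{"steps": [[0,0.0013,0,0,0,0,0],[0,0.0025,0,0,0,0,0],[0,0.0025,0,0,0,0,0]]}' > path.dat && python3 -m jog path.dat >/dev/null ; python3 chk.py
```

```text
CHK y -112.0 F 16.55 excess 1.36
CHK y -110.4 F 14.23 excess -0.65
CHK y -109.1 F 12.6 excess -2.03
```

In the tool's units: 0.001 m is 0.0013.

```bash
echo '{"steps": [[0,0.0013,0,0,0,0,0],[0,0.0013,0,0,0,0,0]]}' > path.dat && python3 -m jog path.dat >/dev/null ; python3 chk.py ; 
echo '{"steps": [[0,0.0013,0,0,0,0,0],[0,0.0013,0,0,0,0,0]]}' > path.dat && python3 -m jog path.dat >/dev/null ; python3 chk.py ; 
echo '{"steps": [[0,0.0013,0,0,0,0,0],[0,0.0013,0,0,0,0,0]]}' > path.dat && python3 -m jog path.dat >/dev/null ; python3 chk.py
```

```text
CHK y -109.0 F 10.61 excess -3.98
CHK y -108.9 F 6.18 excess -8.4
CHK y -108.8 F 4.81 excess -9.75
```

The sear has caught: y stays put while the force falls away. Backing off, then raising.

In the tool's units: -0.02 m is -0.025, 0.015 m is 0.0188.

```bash
echo '{"steps": [[0,0.0025,0,0,0,0,0],[0,0.005,0,0,0,0,0],[0,0.01,0,0,0,0,0],[0,0.0188,0,0,0,0,0],[0,0.025,0,0,0,0,0],[0,0.025,-0.0013,-0.025,0,0,0],[0,0.025,-0.0013,-0.025,0,0,0],[0,0.025,-0.0013,-0.025,0,0,0],[0,0.025,-0.0013,-0.025,0,0,0]]}' > path.dat && python3 -m jog path.dat; python3 -c "from h import *;st()"
```

```text
t: 9.28
tool_pos: [0.5764, 0.0003, 0.126]
tool_rot: [2.453, 1.963, -0.0]
contact_force: [-0.3, 0.2, -0.3]
opening: 0.0003
grip_force: 0.0
t 9.2833 punch xyz mm [ -0.8 -89.3 126. ] F [-0.38  0.16 -0.29] toolx.Y 0.9999996649693879 tooly.Y 0.0008102842892045829 z -0.9999999932355808 q [-0.13  0.03  1.83 -0.    1.28  0.09]
```

In the tool's units: 0.171 m is 0.2138, 0.14 m is 0.175.

```bash
echo '{"steps": [[0,0.0375,0.0013,-0.025,0,0,0],[0,0.075,0.0013,-0.025,0,0,0],[0,0.125,0.0013,-0.025,0,0,0],[0,0.175,0.0013,-0.025,0,0,0],[0,0.2138,0.0013,-0.0125,0,0,0],[0,0.2138,0.0013,0,0,0,0],[0,0.2138,0.0013,0.0125,0,0,0],[0,0.2138,0.0013,0.0125,0,0,0],[0,0.2138,0.0013,0.0125,0,0,0]]}' > path.dat && python3 -m jog path.dat
python3 - <<'E'
from h import *
st()
for n in ('post_top','striker'):
    for c in ('top','scene'):
        ctrl.get_image(c);r=ctrl.tip_of(c,n)
        if r: d=atz(c,r[0]['xy'],.13 if n=='post_top' else .055)-P0;print(n,c,r[0]['p'],d@X*1e3,d@Y*1e3)
a=ctrl.get_image('scene')[:,:,::-1][200:325,250:420]
cv2.imwrite('pics/z3.png',cv2.resize(a,None,fx=4,fy=4,interpolation=cv2.INTER_CUBIC))
E
```

```text
t: 10.03
tool_pos: [0.6137, 0.1656, 0.1143]
tool_rot: [-2.453, -1.961, 0.005]
contact_force: [0.8, 0.2, 0.7]
opening: 0.0003
grip_force: 0.0
t 10.0333 punch xyz mm [ -0.8  80.2 114.3] F [0.72 0.33 0.71] toolx.Y 0.9999985698190734 tooly.Y -0.0005351042123635662 z -0.9999936956465781 q [ 0.15  0.18  1.69 -0.    1.27  0.37]
post_top top 0.69 6.338438305492164 -125.52870711482142
post_top scene 0.95 5.639602335462106 -123.38817994116341
striker top 0.82 -2.584779336263175 -120.07478159010705
striker scene 0.78 -3.1274250154278476 -134.37035392621277
```

View pics/z3.png

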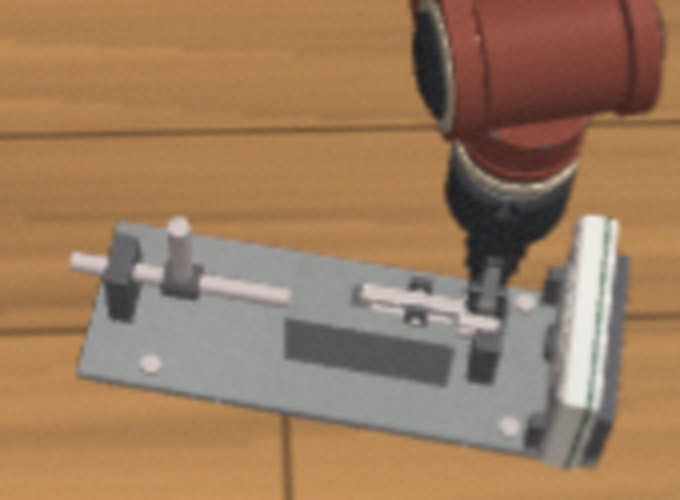

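The striker stays cocked: post at about y −125 in punch coordinates, and bolt sticking out behind at crop (90,262). The shut fingers hang over the paddle at crop (490,290). Next: press down.

In the tool's units: 0.024 m is 0.03, 0.023 m is 0.0288.

```bash
echo '{"steps": [[0,0.0013,0.0013,0.01,0,0,0],[0,0.0013,0.0013,0.0175,0,0,0],[0,0.0013,0.0013,0.0225,0,0,0],[0,0.0013,0.0013,0.0263,0,0,0],[0,0.0013,0.0013,0.0288,0,0,0],[0,0.0013,0.0013,0.03,0,0,0]]}' > path.dat && python3 -m jog path.dat; python3 -c "from h import *;st()"
echo '{"steps": [[0,0,0,0.0013,0,0,0],[0,0,0,0.0025,0,0,0],[0,0,0,0.0025,0,0,0]]}' > path.dat && python3 -m jog path.dat; python3 -c "from h import *;st()"
```

```text
t: 10.98
tool_pos: [0.6155, 0.1675, 0.0936]
tool_rot: [-2.452, -1.962, 0.004]
contact_force: [-8.1, -1.1, 13.1]
opening: 0.0005
grip_force: 6.3
t 10.9833 punch xyz mm [ 0.6 82.5 93.6] F [-7.67 -2.86 13.06] toolx.Y 0.9999989928094272 tooly.Y 0.0008249003776080741 z -0.9999967371760241 q [ 0.15  0.21  1.69 -0.    1.24  0.37]
t: 11.23
tool_pos: [0.6156, 0.1676, 0.0924]
tool_rot: [-2.452, -1.963, 0.003]
contact_force: [-7.6, -1.6, 11.9]
opening: -0.0004
grip_force: 5.8
t 11.2333 punch xyz mm [ 0.7 82.6 92.4] F [-7.03 -3.27 11.87] toolx.Y 0.9999992430706452 tooly.Y 0.000873560326168073 z -0.999997917765202 q [ 0.15  0.21  1.69 -0.    1.24  0.37]
```

In the tool's units: 0.002 m is 0.0025, -0.001 m is -0.0013.

```bash
echo '{"steps": [[0,-0.0013,0,0.0013,0,0,0],[0,-0.0013,-0.0013,0.0025,0,0,0],[0,-0.0013,-0.0013,0.0025,0,0,0]]}' > path.dat && python3 -m jog path.dat;cat > p.py <<'E'
from h import *
st();ctrl.get_image('scene');r=ctrl.tip_of('scene','post_top')
d=atz('scene',r[0]['xy'],.13)-P0;print('post',d@Y*1e3)
E
python3 p.py
```

```text
t: 11.48
tool_pos: [0.6156, 0.1676, 0.0917]
tool_rot: [-2.453, -1.963, -0.003]
contact_force: [-6.3, 0.8, 14.1]
opening: -0.0002
grip_force: 6.8
t 11.4833 punch xyz mm [ 0.7 82.6 91.7] F [-6.29 -0.58 14.08] toolx.Y 0.999998541627594 tooly.Y 0.0008696021006745917 z -0.9999983531597821 q [0.15 0.21 1.7  0.   1.23 0.37]
post -130.4220976082579
```

Not yet tripped; I'll press further.

In the tool's units: 0.002 m is 0.0025, 0.001 m is 0.0013.

```bash
echo '{"steps": [[0,0,0,0.0013,0,0,0],[0,0,0,0.0025,0,0,0],[0,0,0,0.0025,0,0,0]]}' > path.dat && python3 -m jog path.dat>/dev/null; python3 p.py;echo '{"steps": [[0,0,0,0.0013,0,0,0],[0,0,0,0.0025,0,0,0],[0,0,0,0.0025,0,0,0]]}' > path.dat && python3 -m jog path.dat>/dev/null; python3 p.py
```

```text
t 11.8333 punch xyz mm [ 0.9 82.5 87.9] F [1.34 1.95 1.89] toolx.Y 0.9999981836696266 tooly.Y 0.0009157725415763659 z -0.9999958373639914 q [0.15 0.21 1.7  0.   1.22 0.37]
post -78.72389275563914
t 12.1833 punch xyz mm [ 1.  82.3 86.4] F [-2.66  0.58 10.28] toolx.Y 0.9999991792516232 tooly.Y 0.0006134465076246398 z -0.99999822379164 q [0.15 0.22 1.7  0.   1.22 0.37]
post -75.678186997606
```

It fired: the post is now past its original rest position, so the hub is in. Retreating upward.

In the tool's units: -0.16 m is -0.2, -0.13 m is -0.1625.

```bash
echo '{"steps": [[0,0,0,-0.025,0,0,0],[0,0,0,-0.0625,0,0,0],[0,0,0,-0.1125,0,0,0],[0,0,0,-0.1625,0,0,0],[0,0,0,-0.2,0,0,0],[0,0,0,-0.2,0,0,0],[0,0,0,-0.2,0,0,0],[0,0,0,-0.2,0,0,0],[0,0,0,-0.2,0,0,0]]}' > path.dat && python3 -m jog path.dat
python3 - <<'E'
from h import *
a=ctrl.get_image('scene')[:,:,::-1][200:325,250:420]
cv2.imwrite('pics/z4.png',cv2.resize(a,None,fx=4,fy=4,interpolation=cv2.INTER_CUBIC))
E
python3 p.py
```

```text
t: 13.03
tool_pos: [0.6136, 0.1665, 0.2413]
tool_rot: [-2.451, -1.961, 0.007]
contact_force: [0.1, 0.5, -0.4]
opening: 0.0001
grip_force: 0.0
t 13.0833 punch xyz mm [ -1.   81.  241.2] F [-0.26 -0.15 -1.24] toolx.Y 0.999997981626723 tooly.Y 0.0005403804573826926 z -0.9999878468416898 q [ 0.15  0.08  1.58 -0.    1.49  0.37]
post -76.5004002286804
```

View pics/z4.png

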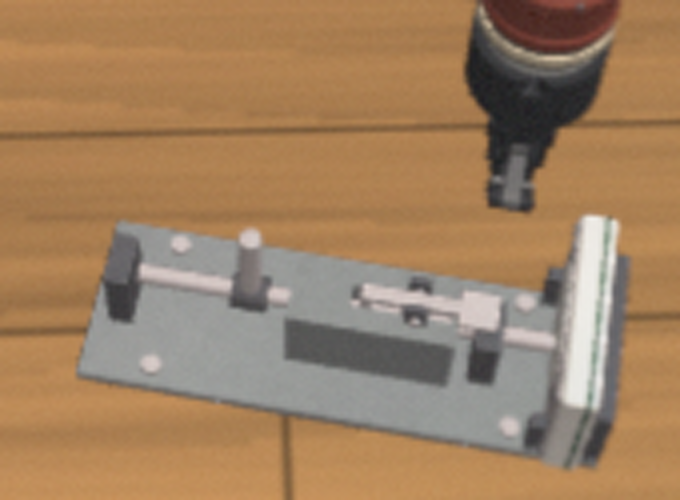

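The post is forward at crop (250,238), about 7 mm past where it started. The bolt is on the hub and the gripper is well clear.

```bash
python3 -c "from station import ctrl;print(ctrl.finish_job())"
```

```text
the job is handed in; nothing more can be done
None
```

I cocked the striker on its sear, let go, and tripped it with the paddle; it ended about 7 mm past where it started, so the hub is knocked in, the arm is clear of the punch, and the job is handed in (no verdict came back).

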